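# Open the coffee-capsule box behind the mug

## Task

Get at the coffee capsules: the white mug blocks the lid tab of the wooden capsule box, so push it sideways along the box's front with your fingers, upright on the worktop, until it stands wholly clear of the tab; then, with a fingertip under the tab, flip the lid up and over past upright so that it rests open by its own weight. Push only: grip nothing and pick nothing up, do not fling the lid or let it slam, and leave the box and the things around it where they stand.

Things in the scene. Friction and masses are not known exactly. Their poses are not given: they have to be found in the camera images.
- pod_box: Wooden capsule box, loose on the worktop, about 1.8 kg, 134 deep (own x) x 208 wide (own y) x 90 mm high without its lid. Origin: centre of its underside. Own x points from the front (lid tab) to the back (hinges), own z up. It stands side-on to the robot: its front faces the robot's right (world -y), turned up to 0.42 rad either way. It does not slide under a few newtons.
- lid (a joint): Hinge angle of the lid, rad: 0 shut, grows as it opens upward and back, stop at 1.95 (leaning 22 degrees behind upright). Free hinge with slight damping: below about 1.5 the lid falls shut, above it falls open onto the stop. The lid is a board 11 mm thick, 0.24 kg, covering the box (134 x 208 mm, top at 101 mm), with a tab in the middle of its front edge.
- lid_tab (a point): Middle of the lower front edge of the lid's tab; it turns with the lid (90 mm above the worktop when shut). The tab is 80 mm wide, 11 mm thick and sticks out 30 mm from the box's front, in line with the lid; free space under it down to the worktop. 164 mm from the hinge axis. Raising it here takes a little over 1 N; a fingertip that does not reach well under it (10 mm or more) or does not follow its arc about the hinge may push or tip the whole box.
- lid_hinge (a point): Middle of the hinge axis, 67 mm behind the box's origin along own x and 90 mm above the worktop. The axis runs along the box's own y; the lid's underside passes through it.
- mug: White ceramic mug, 82 mm across the rim, 95 mm high, about 0.36 kg, loose; stands in front of the tab with 15 to 45 mm between them. Origin: centre of its underside, own z up; its handle sticks out about 30 mm along own +y and at the start points roughly away from the box. Nearly upright walls; pushed from about half its height it slides without tipping.
- jam_jar: Jam jar with metal cap, 68 mm across, 85 mm high, loose, origin centre of its underside. It and the espresso cup stand one beside the box's end nearer the robot, the other beyond the mug on its side away from the robot (about 200 mm from the box's centre line), either way round. Not to be disturbed.
- espresso_cup: Small white cup without handle, 62 mm across, 58 mm high, loose, origin centre of its underside. Not to be disturbed.
- pepper_mill: Turned dark wooden pepper mill, 56 mm across, 170 mm high, loose, origin centre of its underside. Stands beside or behind the box, clear of the lid's swing. Not to be disturbed.
- oil_bottle: Green glass oil bottle with steel pourer, 68 mm across, 270 mm high, loose, origin centre of its underside. Stands beside or behind the box, clear of the lid's swing. Not to be disturbed.
Not all that is in view belongs to the job. What is shaped like the mug but black or blue is not meant.

How it is judged (in metres and radians):
On the way, in this order (a step that is already met when the one before it is completed fails the run):
1. the mug stands upright, clear of the tab to the left or right, with the lid still shut ((y of mug in the frame of pod_box above 0.079 m or y of mug in the frame of pod_box below -0.079 m) and angle between mug's own z axis and vertical below 0.1 rad and value of joint lid below 0.2 rad), for 0.2 s.
2. the lid is flipped past its over-center point, onto its stop (value of joint lid above 1.85 rad), for 0.2 s.
At the end, for the whole second after the job is handed in: The lid rests open on its stop (over 1.85 rad); the mug stands upright on the worktop, at rest, its centre more than 79 mm to the left or right of the box's centre line; the box stands flat within 35 mm of where it was, and jar, cup, mill and bottle within 30 mm (value of joint lid above 1.85 rad and (y of mug in the frame of pod_box above 0.079 m or y of mug in the frame of pod_box below -0.079 m) and angle between mug's own z axis and vertical below 0.1 rad and height (world z) of mug below 0.008 m and linear speed of mug below 0.02 m/s and angle between pod_box's own z axis and vertical below 0.05 rad and distance of pod_box from where it was at the start of the episode below 0.035 m and distance of each of jam_jar, espresso_cup, pepper_mill, oil_bottle from where it was at the start of the episode below 0.03 m); the robot touches nothing.
It fails at once if the mug is lifted or tipped (height (world z) of mug above 0.012 m or angle between mug's own z axis and vertical above 0.35 rad).
It fails at once if the mug, the box or its lid is gripped or rammed (over 25 N) (contact force between the fingers and mug above 25 N or contact force between the fingers and pod_box above 25 N).
It fails at once if the box is lifted, tipped or shoved away (height (world z) of pod_box above 0.012 m or angle between pod_box's own z axis and vertical above 0.15 rad or distance of pod_box from where it was at the start of the episode above 0.05 m).
It fails at once if the lid is flung or slams (velocity of joint lid above 6 rad/s or velocity of joint lid below -6 rad/s).
It fails at once if a bystander is knocked over or pushed away (angle between any of jam_jar, espresso_cup, pepper_mill, oil_bottle's own z axis and vertical above 0.4 rad or distance of any of jam_jar, espresso_cup, pepper_mill, oil_bottle from where it was at the start of the episode above 0.04 m).
It also fails if it takes over 58 s, if anything falls off the work surface, if the arm or the gripper's body presses on something with over 40 N, if the wrist force passes 120 N, or if a joint passes its speed limit or range.

## Robot

A 7-joint arm with a two-finger parallel gripper is mounted at the origin on the work surface. World frame = base frame: x ahead of the robot, y to its left, z up, the work surface at z = 0. Lengths are in mm, angles in rad, forces in N, time in s.
With the tool pointing down it reaches from about 375 to 925 mm from the base axis. Payload 3.1 kg.
Tool frame: the origin (TCP) lies midway between the tips of the shut fingers; the grasp point (between the pads) lies 19 mm behind it; z points along the fingers, y is the line along which they close (so a half turn about z gives the same grasp; the last joint's range is limited). The gripper opens to 85 mm and grips with 20 to 120 N. Pads are 22 mm wide; open, the fingers measure 114 mm over their backs; the gripper's body (76 mm by 85 mm) begins 54 mm behind the grasp point. The pads swing forward as they close: fully open they stand 13 mm farther back than shut.
Start: joints at [-1.39, 0.383, 0.044, 1.598, -0.018, 1.161, -0.05], TCP at [178.858, 624.91, 231.269] pointing down, gripper open.
Joint ranges: [-2.61, 2.61], [-0.41, 2.15], [-1.48, 1.57], [0, 2.5], [-1.57, 4.71], [0.05, 1.97], [-2.85, 2.85]. Speed limits (rad/s): [2.79, 2.79, 3.14, 3.14, 3.14, 3.14, 3.14].

## Interface

Orientations are given as a unit quaternion [w, x, y, z].
In Python, from station import robot gives the robot as it stands. The module is installed in compiled form; this text tells all that it offers. Calls block until the motion is done:
- robot.move_ptp(position, orientation): joint-space move of the TCP to a pose.
- robot.move_linear(position, attitude=None, v=150): straight line of the TCP; attitude=None keeps the orientation; v is the mean speed in mm/s.
- robot.set_joints(angles): joint-space move.
- robot.open_gripper() and robot.close(squeeze=None): open the fingers fully, or close them until they stop; squeeze is the grip in N (None keeps the last).
- robot.hold(seconds).
- robot.ik(position, orientation): joint angles nearest the present ones, or None.
- robot.sense(): the state.
- robot.grab_frame(name): name is "scene" or "side" or "wrist"; returns a dict with "color" (400x640x3 uint8, red, green, blue), "depth" (400x640 float32, mm along the optical axis (not along the pixel's ray), 0 where there is no reading), "K" (3x3 intrinsics, pixels), "camera_from_world" (4x4, takes a point from world to camera coordinates). Camera axes: x right, y up, looking along -z (the intrinsics and any distortion apply to the point x, -y, -z); pixel columns grow to the right and rows downward; lengths in mm; the calibration is good to about 2 mm. The wrist camera is an equidistant fisheye: a pixel r from the principal point sees the ray r / f radians off the axis. A picture is of the moment at which its call begins.
A pose or a line that the arm cannot do raises robot.Unreachable and nothing moves.
- robot.finish_job(): hands the job in; it is judged then, once.
The state is a dict: "time_s": time; "joint_pos": joint angles; "qd": joint speeds; "effort": joint torques, N m; "ee_pos": TCP position; "eef_rot": TCP orientation; "contact_force": force on the tool from outside, world axes, zero at the start; "ft_torque": the same for the moment, N m; "finger_gap": opening from 0.0 (shut) to 1.0 (fully open); "grasp_force": force on a finger pad.
Only numpy, scipy, OpenCV 4.12 (cv2) and the standard library are available. Lean on these libraries where they do the work, as an engineer would, in place of code of your own. Each camera call takes 0.05 s, during which the arm holds its last target. There are 200 camera calls.

## Working session

There is one attempt and no reset: what is moved stays moved. The work goes in short steps, each a Python script; the robot and the scene stay as the last script left them, time stands still between calls to the robot, and variables do not carry over. Pictures are saved under pics/ and viewed, at most 10 in all, crops included, and the job is handed in when it is done.

```bash
mkdir -p pics; cat > h.py <<'E'
import numpy as np, cv2
from station import robot
def grab(n):
    f=robot.grab_frame(n); np.savez(f'{n}.npz',**f); return f
def world(f):
    K=np.array(f['K']);d=f['depth'];v,u=np.mgrid[0:d.shape[0],0:d.shape[1]]
    P=np.stack([(u-K[0,2])/K[0,0]*d,-(v-K[1,2])/K[1,1]*d,-d,np.ones_like(d)],-1)
    return (P@np.linalg.inv(f['camera_from_world']).T)[...,:3]
E
python3 - <<'E'
from h import *
for n in('scene','side'):
    f=grab(n); cv2.imwrite(f'pics/{n}.png',f['color'][...,::-1]); print(n,np.array(f['K']).round(1).tolist(),np.linalg.inv(f['camera_from_world'])[:3,3].round(), (f['depth']>0).mean())
s=robot.sense();print(s['time_s'],s['eef_rot'])
E
```

```text
scene [[454.3, 0.0, 319.7], [0.0, 454.3, 199.8], [0.0, 0.0, 1.0]] [1351.  -31. 1243.] 0.99596875
side [[483.2, 0.0, 319.9], [0.0, 483.2, 196.5], [0.0, 0.0, 1.0]] [421. 741. 949.] 0.9960859375
0.1 [-1.07389534e-04  1.38874889e-01  9.90309194e-01 -1.20618329e-03]
```

View pics/scene.png

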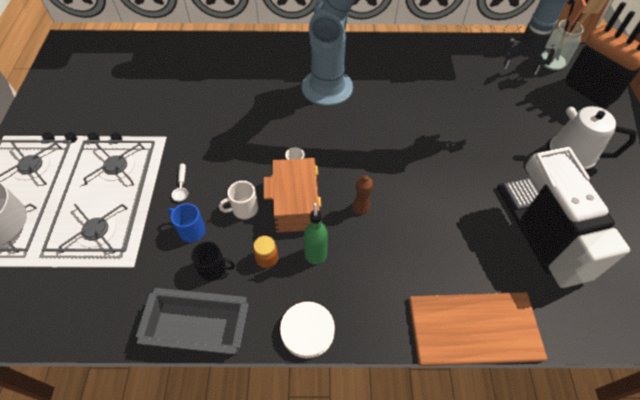

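View pics/side.png

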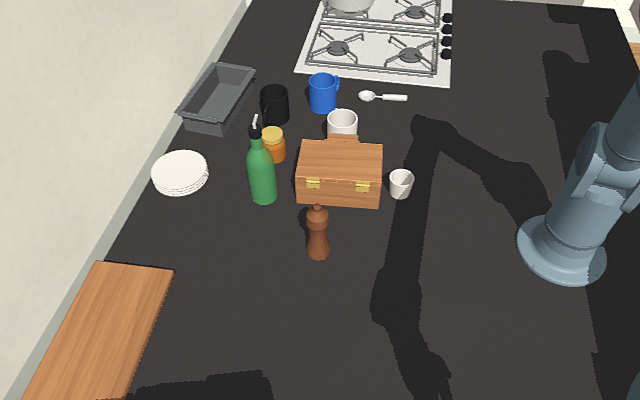

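The white mug with handle is at scene (242,200); similar shapes are the blue mug (187,222), the black mug (209,260) and the espresso cup (294,156, no handle). The box is at (295,195) with its tab at (268,187). The jar is at (265,252), the bottle at (316,240) and the mill at (363,195). I choose the mug at (242,200).

```bash
cat > meas.py <<'E'
from h import *
f=dict(np.load('scene.npz'));g=dict(np.load('side.npz'))
def pts(f):
    W=world(f);h=cv2.cvtColor(f['color'],cv2.COLOR_RGB2HSV);return W,h.astype(int)
for n,f in(('scene',f),('side',g)):
    W,h=pts(f);x,y,z=np.moveaxis(W,-1,0)
    roi=(x>300)&(x<850)&(y>-350)&(y<350)&(z>8)&(z<300)
    def rep(name,m,k=1):
        m=m.astype(np.uint8);c,l,st,ce=cv2.connectedComponentsWithStats(m)
        for i in range(1,c):
            if st[i,4]<40: continue
            P=W[l==i];(cx,cy),r=cv2.minEnclosingCircle(P[:,:2].astype(np.float32))
            print(n,name,ce[i].round(),st[i,4],'circ',round(cx),round(cy),'r',round(r,1),'z',P[:,2].min().round(),P[:,2].max().round(), 'bb',P[:,:2].min(0).round(),P[:,:2].max(0).round())
    rep('white',roi&(h[...,1]<50)&(h[...,2]>110))
    # rim-level
    rep('whiterim',roi&(h[...,1]<60)&(h[...,2]>60)&(z>85)&(z<105))
    rep('obj',roi)
    top=roi&(z>95)&(z<107)&(h[...,0]<20)&(h[...,1]>80)&(h[...,2]>60)
    rep('top',top)
    c,l,st,_=cv2.connectedComponentsWithStats(top.astype(np.uint8));i=1+st[1:,4].argmax()
    P=W[l==i];R=cv2.minAreaRect(P[:,:2].astype(np.float32));print('toprect',R,np.median(P[:,2]));print(cv2.boxPoints(R).round())
f=dict(np.load('scene.npz'));cv2.imwrite('pics/crop.png',cv2.resize(f['color'][130:290,150:390,::-1],None,fx=3.3,fy=3.3,interpolation=cv2.INTER_CUBIC))
E
python3 meas.py
```

```text
scene white [294. 153.] 169 circ 385 -112 r 31.9 z 12.0 65.0 bb [ 353. -143.] [404. -83.]
scene white [241. 199.] 896 circ 573 -285 r 58.4 z 8.0 100.0 bb [ 524. -338.] [ 609. -227.]
scene whiterim [240. 192.] 170 circ 566 -273 r 45.1 z 85.0 100.0 bb [ 524. -312.] [ 609. -228.]
scene obj [298. 201.] 4304 circ 560 -75 r 209.8 z 8.0 271.0 bb [ 353. -204.] [765.  -6.]
scene obj [362. 194.] 550 circ 563 105 r 27.3 z 9.0 170.0 bb [536.  78.] [589. 132.]
scene obj [241. 199.] 905 circ 573 -285 r 58.4 z 8.0 100.0 bb [ 524. -338.] [ 609. -227.]
scene obj [265. 251.] 600 circ 745 -185 r 34.1 z 8.0 91.0 bb [ 713. -217.] [ 778. -153.]
scene obj [217. 263.] 547 circ 778 -320 r 49.8 z 8.0 100.0 bb [ 736. -350.] [ 820. -272.]
scene top [292. 187.] 2569 circ 546 -106 r 121.4 z 95.0 107.0 bb [ 434. -204.] [655. -26.]
toprect ((546.3917236328125, -117.93962860107422), (215.15809631347656, 168.27908325195312), 6.77620267868042) 100.86952956432538
[[ 430.  -47.]
 [ 449. -214.]
 [ 663. -189.]
 [ 643.  -22.]]
side white [342. 122.] 682 circ 572 -275 r 54.8 z 29.0 98.0 bb [ 524. -325.] [ 605. -222.]
side white [254. 121.] 49 circ 728 -41 r 9.5 z 230.0 270.0 bb [719. -50.] [733. -32.]
side white [400. 182.] 566 circ 387 -109 r 32.1 z 8.0 61.0 bb [ 357. -141.] [418. -77.]
side whiterim [342. 119.] 221 circ 564 -265 r 43.5 z 85.0 98.0 bb [ 524. -308.] [ 605. -222.]
side obj [266. 149.] 3063 circ 768 -175 r 180.8 z 8.0 270.0 bb [ 696. -349.] [821.   1.]
side obj [336. 175.] 7275 circ 575 -93 r 232.7 z 8.0 170.0 bb [ 436. -325.] [653. 139.]
side obj [400. 182.] 576 circ 387 -109 r 32.1 z 8.0 61.0 bb [ 357. -141.] [418. -77.]
side top [340. 159.] 3499 circ 544 -101 r 121.8 z 95.0 106.0 bb [ 437. -199.] [653. -25.]
toprect ((545.9010620117188, -115.62512969970703), (208.27523803710938, 168.94252014160156), 4.092835903167725) 100.18543373801947
[[ 436.  -39.]
 [ 448. -207.]
 [ 656. -192.]
 [ 644.  -24.]]
```

View pics/crop.png

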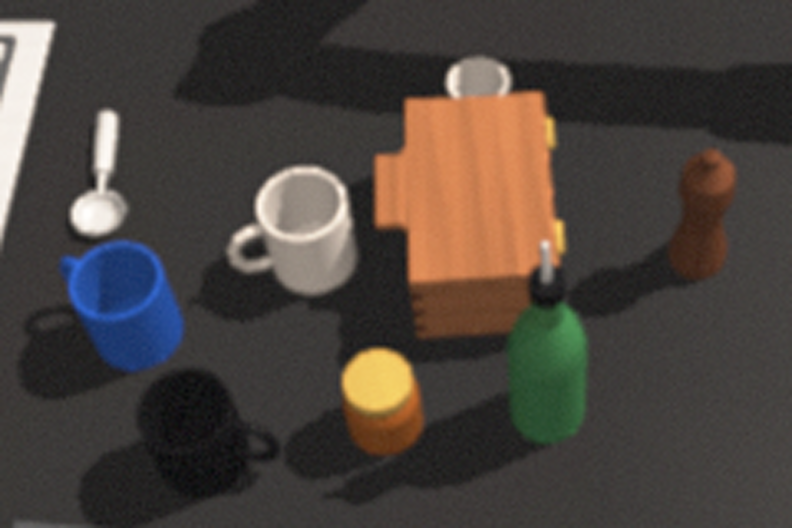

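The crop confirms the white-walled mug, handle pointing left and away from the box, standing in front of the tab (crop 390,190). Next I check reachability: the push in both directions, and the near-horizontal lid-lift poses along the arc.

```bash
cat >> h.py <<'E'
from scipy.spatial.transform import Rotation as R
C=np.array([544.5,-101.]);YAW=np.radians(90+5.0)
bx=np.array([np.cos(YAW),np.sin(YAW)]);by=np.array([-bx[1],bx[0]])
def q(zdir,ydir):   # tool z along zdir, tool y near ydir
    z=np.array(zdir,float);z/=np.linalg.norm(z);x=np.cross(ydir,z);x/=np.linalg.norm(x)
    return R.from_matrix(np.c_[x,np.cross(z,x),z]).as_quat(scalar_first=True)
def zd(psi,pitch): # pointing along bx turned by psi toward world +x, pitched down
    a=YAW-psi;return np.array([np.cos(a)*np.cos(pitch),np.sin(a)*np.cos(pitch),-np.sin(pitch)])
def lift(th,r=146,below=14,lat=0):
    h=C+67*bx; u=h-bx*(r*np.cos(th)-below*np.sin(th))+by*lat
    return np.r_[u,90+r*np.sin(th)-below*np.cos(th)]
E
python3 - <<'E'
from h import *
print(C@bx, bx,by, 'mug in box',[(np.array([565,-266])-C)@bx,(np.array([565,-266])-C)@by])
for psi in np.radians([-60,-30,0,30,60]):
  for p in np.radians([0,15,25,40]):
    out=[]
    for yv in ('h','v','-h','-v'):
      z=zd(psi,p);hy=np.cross([0,0,1],z);y=hy if 'h' in yv else np.cross(z,hy)
      if '-' in yv:y=-y
      Q=q(z,y); s=''.join('x' if robot.ik(lift(t).tolist(),Q.tolist()) is None else 'o' for t in (0,.5,1,1.6))
      out.append(yv+s)
    print(round(np.degrees(psi)),round(np.degrees(p)),out)
for x,sg in((640,-1),(480,-1),(500,1),(650,1)):
  for t in (0,10,20):
    Q=lambda y:q([sg*np.sin(np.radians(t)),0,-np.cos(np.radians(t))],y)
    print(x,sg,t,[robot.ik([x,-266,45],Q(y).tolist()) is not None for y in([0,1,0],[0,-1,0],[1,0,0],[-1,0,0])])
E
```

```text
-148.0719664333662 [-0.08715574  0.9961947 ] [-0.9961947  -0.08715574] mug in box [np.float64(-166.158817911465), np.float64(-6.041293757517176)]
-60 0 ['hxxxx', 'vxxxx', '-hxxxx', '-vxxxx']
-60 15 ['hxxxx', 'vxxxx', '-hxxxx', '-vxxxx']
-60 25 ['hxxxx', 'vxxxx', '-hxxxx', '-vxxxx']
-60 40 ['hoooo', 'voooo', '-hoooo', '-voooo']
-30 0 ['hxxxo', 'vxxxo', '-hxxxo', '-vxxxo']
-30 15 ['hxxoo', 'vxxoo', '-hxxoo', '-vxxoo']
-30 25 ['hoooo', 'voooo', '-hoooo', '-voooo']
-30 40 ['hoooo', 'voooo', '-hoooo', '-voooo']
0 0 ['hoooo', 'voooo', '-hoooo', '-voooo']
0 15 ['hoooo', 'voooo', '-hoooo', '-voooo']
0 25 ['hoooo', 'voooo', '-hoooo', '-voooo']
0 40 ['hoooo', 'voooo', '-hoooo', '-voooo']
30 0 ['hoooo', 'voooo', '-hoooo', '-voooo']
30 15 ['hoooo', 'voooo', '-hoooo', '-voooo']
30 25 ['hoooo', 'voooo', '-hoooo', '-voooo']
30 40 ['hoooo', 'voooo', '-hoooo', '-voooo']
60 0 ['hoooo', 'voooo', '-hoooo', '-voooo']
60 15 ['hoooo', 'voooo', '-hoooo', '-voooo']
60 25 ['hoooo', 'voooo', '-hoooo', '-voooo']
60 40 ['hoooo', 'voooo', '-hoooo', '-voooo']
640 -1 0 [True, True, True, True]
640 -1 10 [True, True, True, True]
640 -1 20 [True, True, True, True]
480 -1 0 [True, True, True, True]
480 -1 10 [True, True, True, True]
480 -1 20 [True, True, True, True]
500 1 0 [True, True, True, True]
500 1 10 [True, True, True, True]
500 1 20 [True, True, True, True]
650 1 0 [True, True, True, True]
650 1 10 [True, True, True, True]
650 1 20 [True, True, True, True]
```

```bash
cat >> h.py <<'E'
def mug():
    for n in('scene','side'):
        f=grab(n);W=world(f);h=cv2.cvtColor(f['color'],cv2.COLOR_RGB2HSV).astype(int);x,y,z=np.moveaxis(W,-1,0)
        m=(x>300)&(x<720)&(y>-380)&(y<-210)&(z>88)&(z<104)&(h[...,1]<60)&(h[...,2]>60)
        P=W[m][:,:2]
        if len(P)>20:
            (cx,cy),r=cv2.minEnclosingCircle(P.astype(np.float32));c=np.array([cx,cy])
            print(n,'mug',c.round(),'r',round(r,1),'n',len(P),'box',((c-C)@bx).round(),((c-C)@by).round())
def st(m=''):
    s=robot.sense();print(m,round(s['time_s'],2),np.round(s['ee_pos'],1),'F',np.round(s['contact_force'],1))
t=np.radians(15);QP=q([-np.sin(t),0,-np.cos(t)],[0,1,0]).tolist()
E
python3 - <<'E'
from h import *
f=dict(np.load('scene.npz'));W=world(f);h=cv2.cvtColor(f['color'],cv2.COLOR_RGB2HSV).astype(int)
m=(h[...,0]>105)&(h[...,0]<130)&(h[...,1]>150)&(W[...,1]<-300)&(W[...,2]>5)&(W[...,2]<110)&(W[...,0]>400)
print('blue',W[m].min(0).round(),W[m].max(0).round())
mug()
robot.close(20)
robot.move_linear([178,625,420],v=250)
robot.move_ptp([640,-266,420],QP);st()
robot.move_linear([640,-267,150],v=200)
robot.move_linear([636,-267,44],v=100);st()
mug()
f=robot.grab_frame('wrist');cv2.imwrite('pics/w1.png',f['color'][...,::-1])
cv2.imwrite('pics/s2.png',cv2.resize(np.load('scene.npz')['color'][100:300,130:400,::-1],None,fx=2.9,fy=2.9))
E
```

```text
blue [ 606. -491.    5.] [ 692. -385.  101.]
scene mug [ 564. -268.] r 42.5 n 150 box -168.0 -5.0
side mug [ 567. -265.] r 44.1 n 179 box -166.0 -8.0
 5.38 [ 640.6 -264.9  419.9] F [0.1 0.2 0.6]
 8.08 [ 636.7 -267.5   45. ] F [-0.3  0.3 -0.2]
scene mug [ 565. -251.] r 37.0 n 48 box -151.0 -7.0
side mug [ 586. -278.] r 65.9 n 185 box -180.0 -26.0
```

View pics/s2.png

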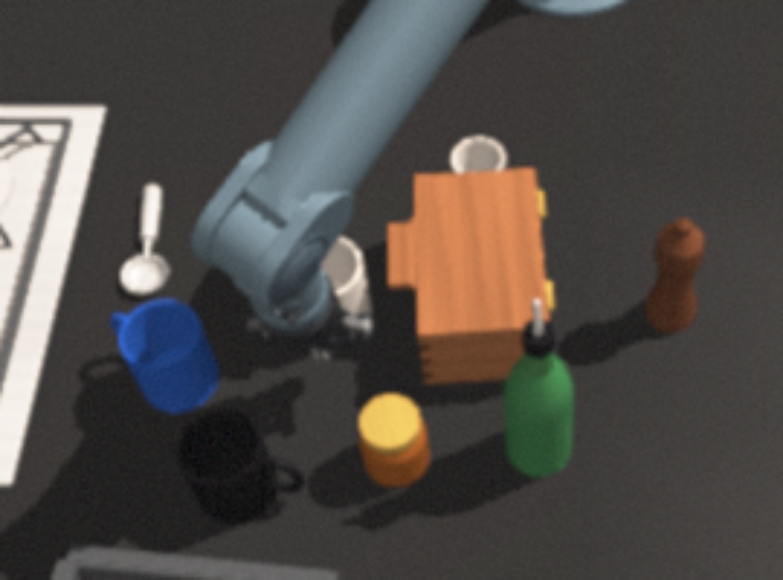

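The fingers stand at s2 (320,345), between the untouched white mug (345,270) and the jar (395,440). I push the mug toward the robot in two stages.

```bash
python3 - <<'E'
from h import *
def go(x,y):
    robot.move_linear([x,y,44],v=60);st()
go(605,-267);go(570,-268);go(545,-269)
mug()
f=np.load('side.npz');cv2.imwrite('pics/side2.png',cv2.resize(f['color'][60:220,230:430,::-1],None,fx=3,fy=3))
E
```

```text
8.9 [ 604.6 -267.    44.1] F [ 0.5  0.5 -0.2]
 9.63 [ 568.9 -268.3   43.9] F [0.1 0.3 0.4]
 10.2 [ 543.7 -269.2   44. ] F [-0.8 -0.2  0.8]
scene mug [ 521. -270.] r 66.3 n 53 box -166.0 38.0
side mug [ 510. -268.] r 55.5 n 181 box -164.0 49.0
```

View pics/side2.png

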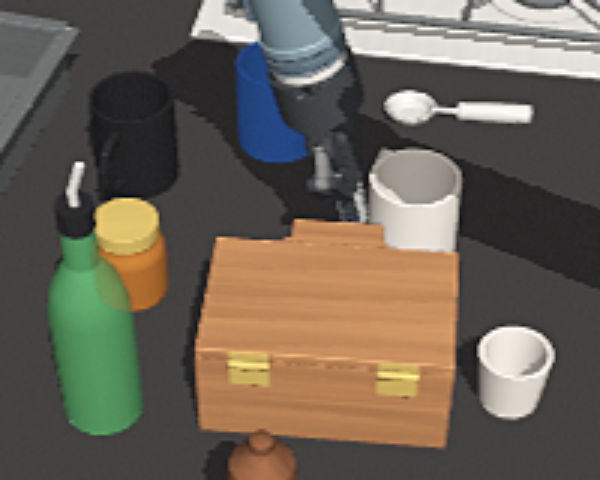

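The mug at side2 (415,195) is upright and sliding along the box front, so I continue.

```bash
python3 - <<'E'
from h import *
def go(x,y):
    robot.move_linear([x,y,44],v=60);st()
go(505,-271);mug()
go(465,-273)
robot.move_linear([500,-273,44],v=100)
robot.move_linear([540,-275,330],v=200);st()
mug()
z=zd(0,np.radians(12));Q=q(z,np.cross([0,0,1],z)).tolist()
for y in ('h','-h'):
    hy=np.cross([0,0,1],z)*(1 if y=='h' else -1)
    print(y,np.round(robot.ik([540,-320,330],q(z,hy).tolist()),2), np.round(robot.ik(lift(0).tolist(),q(z,hy).tolist()),2))
print(np.round(robot.sense()['joint_pos'],2))
g=np.load('side.npz');cv2.imwrite('pics/side3.png',g['color'][...,::-1])
# refined box fit from tops
for n in('scene','side'):
    f=np.load(n+'.npz');W=world(f);h=cv2.cvtColor(f['color'],cv2.COLOR_RGB2HSV).astype(int);x,yy,zz=np.moveaxis(W,-1,0)
    m=(x>400)&(x<690)&(yy>-165)&(yy<0)&(zz>95)&(zz<107)&(h[...,0]<20)&(h[...,1]>80)
    r=cv2.minAreaRect(W[m][:,:2].astype(np.float32));print(n,r)
    m=(x>450)&(x<650)&(yy<-175)&(yy>-215)&(zz>95)&(zz<107)&(h[...,0]<20)&(h[...,1]>80)
    P=W[m][:,:2]-C;print('tab bx',(P@bx).min().round(),'by',(P@by).min().round(),(P@by).max().round())
E
```

```text
11.12 [ 504.1 -271.2   44. ] F [ 0.1 -0.4  0. ]
scene mug [ 480. -271.] r 63.3 n 41 box -164.0 79.0
side mug [ 479. -274.] r 64.8 n 190 box -166.0 80.0
 12.03 [ 464.  -273.2   44. ] F [ 0.6  0.1 -0.6]
 14.12 [ 539.4 -274.5  328.7] F [-0.7 -0.2  0.1]
scene mug [ 422. -291.] r 49.1 n 127 box -179.0 139.0
side mug [ 415. -281.] r 43.9 n 170 box -168.0 145.0Traceback (most recent call last):
  File "<stdin>", line 12, in <module>
    return _wrapfunc(a, 'round', decimals=decimals, out=out)
    return _wrapit(obj, method, *args, **kwds)
    result = getattr(arr, method)(*args, **kwds)
TypeError: unsupported operand type(s) for *: 'NoneType' and 'float'
```

The mug is clear at by≈143. Next I find a reachable approach for the lift.

```bash
python3 - <<'E'
from h import *
for n in('scene','side'):
    f=np.load(n+'.npz');W=world(f);h=cv2.cvtColor(f['color'],cv2.COLOR_RGB2HSV).astype(int);x,yy,zz=np.moveaxis(W,-1,0)
    br=(zz>95)&(zz<107)&(h[...,0]<20)&(h[...,1]>80)
    m=br&(x>400)&(x<690)&(yy>-165)&(yy<0)
    P=W[m][:,:2];print(n,'box',np.round(cv2.minAreaRect(P.astype(np.float32))[2],1),'by',*np.percentile((P-C)@by,[.5,99.5]).round(),'bx max',np.percentile((P-C)@bx,99.5).round())
    m=br&(x>450)&(x<650)&(yy<-178)&(yy>-215)
    P=W[m][:,:2]-C;print('tab bx',*np.percentile(P@bx,[1,99]).round(),'by',*np.percentile(P@by,[1,99]).round())
for psi in np.radians([10,15]):
  for p in np.radians([8,15]):
    z=zd(psi,p)
    for sg in(1,-1):
      Q=q(z,sg*np.cross([0,0,1],z)).tolist()
      L0=lift(0);b=np.r_[bx,0]
      for nm,pt in(('pre',L0-70*b),('pre130',L0-70*b+[0,0,60]),('pre230',L0-70*b+[0,0,150]),('pre330',L0-70*b+[0,0,250]),('in',L0),('end',lift(1.7)),('high',lift(1.6)-80*b)):
        j=robot.ik(pt.tolist(),Q);print(np.degrees([psi,p]).round(),sg,nm,None if j is None else np.round(j,2))
print(np.round(robot.sense()['joint_pos'],2))
E
```

```text
scene box 3.5 by -104.0 103.0 bx max 64.0
tab bx -100.0 -74.0 by -39.0 41.0
side box 4.3 by -103.0 102.0 bx max 68.0
tab bx -98.0 -76.0 by -39.0 40.0
[10.  8.] 1 pre [ 0.74  1.14  0.04  1.3  -0.97  1.89 -2.11]
[10.  8.] 1 pre130 [ 0.74  1.05  0.04  1.33 -0.98  1.93 -2.16]
[10.  8.] 1 pre230 [ 0.88  0.92 -0.17  1.35 -0.9   1.9  -2.33]
[10.  8.] 1 pre330 [ 1.01  0.83 -0.39  1.33 -0.86  1.9  -2.51]
[10.  8.] 1 in [ 0.52  1.09  0.26  1.47 -1.13  1.92 -1.98]
[10.  8.] 1 end [ 0.11  0.72  0.48  1.87 -1.32  1.92 -2.05]
[10.  8.] 1 high [ 0.42  0.75  0.26  1.7  -1.17  1.91 -2.12]
[10.  8.] -1 pre [ 0.74  1.14  0.04  1.3  -0.97  1.89  1.03]
[10.  8.] -1 pre130 [ 0.74  1.05  0.04  1.33 -0.98  1.93  0.98]
[10.  8.] -1 pre230 [ 0.88  0.92 -0.17  1.35 -0.9   1.9   0.81]
[10.  8.] -1 pre330 [ 1.01  0.83 -0.39  1.33 -0.86  1.9   0.63]
[10.  8.] -1 in [ 0.52  1.09  0.26  1.47 -1.13  1.92  1.16]
[10.  8.] -1 end [ 0.11  0.72  0.48  1.87 -1.32  1.92  1.09]
[10.  8.] -1 high [ 0.42  0.75  0.26  1.7  -1.17  1.91  1.02]
[10. 15.] 1 pre [ 0.59  1.09  0.26  1.35 -1.05  1.9  -2.04]
[10. 15.] 1 pre130 [ 0.59
[... 1853 characters left out ...]
.75  0.7   0.04  1.42 -1.02  1.93 -2.4 ]
[15. 15.] 1 in [ 0.37  1.05  0.48  1.58 -1.25  1.9  -1.93]
[15. 15.] 1 end [-0.07  0.68  0.7   1.95 -1.38  1.88 -2.07]
[15. 15.] 1 high [ 0.25  0.69  0.48  1.79 -1.23  1.87 -2.11]
[15. 15.] -1 pre [ 0.47  1.11  0.48  1.42 -1.23  1.96  1.16]
[15. 15.] -1 pre130 [ 0.61  0.97  0.26  1.44 -1.09  1.88  1.04]
[15. 15.] -1 pre230 [ 0.61  0.84  0.26  1.45 -1.09  1.93  0.94]
[15. 15.] -1 pre330 [ 0.75  0.7   0.04  1.42 -1.02  1.93  0.75]
[15. 15.] -1 in [ 0.37  1.05  0.48  1.58 -1.25  1.9   1.21]
[15. 15.] -1 end [-0.07  0.68  0.7   1.95 -1.38  1.88  1.07]
[15. 15.] -1 high [ 0.25  0.69  0.48  1.79 -1.23  1.87  1.03]
[-0.29  0.53  0.95  1.44 -0.27  1.6   2.23]
```

```bash
cat >> h.py <<'E'
z_=zd(np.radians(15),np.radians(10));QL=q(z_,-np.cross([0,0,1],z_)).tolist()
b3=np.r_[bx,0]
E
python3 - <<'E'
from h import *
L0=lift(0,below=22)
robot.move_ptp((L0-75*b3+[0,0,250]).tolist(),QL);st()
robot.move_linear((L0-75*b3+[0,0,70]).tolist(),v=150);st()
robot.move_linear((L0-65*b3).tolist(),v=80);st()
print(np.round(robot.sense()['joint_pos'],2))
mug()
f=np.load('scene.npz')['color'][100:300,130:400,::-1];g=np.load('side.npz')['color'][40:240,190:460,::-1]
cv2.imwrite('pics/pre.png',np.vstack([cv2.resize(a,None,fx=1.5*.99,fy=1.48) for a in(f,g)]))
E
```

```text
15.59 [ 558.3 -253.6  317.9] F [-0.6  0.3  0.4]
 16.94 [ 558.5 -254.9  139.2] F [-0.1  0.5 -0.6]
 17.98 [ 557.4 -244.8   68.5] F [1.4 0.1 0.6]
[ 0.88  1.1  -0.14  1.37 -0.88  1.72  0.97]
scene mug [ 489. -303.] r 118.5 n 530 box -196.0 73.0
side mug [ 489. -303.] r 116.4 n 736 box -196.0 72.0
```

View pics/pre.png

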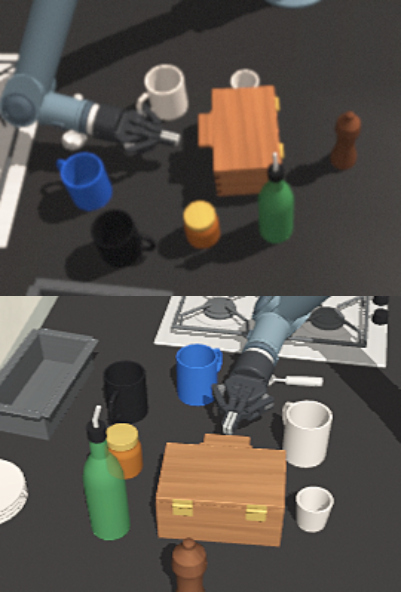

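Pre-pose confirmed: fingertips at pre (175,138), just in front of the tab (205,130) and clear of the mug and bystanders. Now I insert and lift.

```bash
python3 - <<'E'
from h import *
robot.move_linear(lift(0,below=22).tolist(),v=60);st('in')
robot.move_linear(lift(0,below=13).tolist(),v=30);st('up')
for th in np.arange(.1,.61,.1):
    robot.move_linear(lift(th,below=11*np.cos(th)).tolist(),v=60);st(round(th,2))
    F=robot.sense()['contact_force']
    if np.linalg.norm(F)>8: print('STOP');break
grab('scene');grab('side')
f=np.load('scene.npz')['color'][100:300,130:400,::-1];g=np.load('side.npz')['color'][40:240,190:460,::-1]
cv2.imwrite('pics/l1.png',np.vstack([cv2.resize(a,None,fx=1.5*.99,fy=1.48) for a in(f,g)]))
E
```

```text
in 19.31 [ 551.5 -180.4   67.9] F [ 0.4  0.3 -0.7]
up 19.76 [ 551.4 -180.1   76.9] F [-0.3 -0.8 -0.2]
0.1 20.19 [ 551.6 -178.1   94.3] F [ 0.5 -1.7 -0.4]
0.2 20.59 [ 551.1 -174.6  108.9] F [ 1.1 -1.  -0.9]
0.3 21.0 [ 550.7 -170.   123.7] F [-0.3 -1.1 -1. ]
0.4 21.41 [ 550.1 -164.   138.1] F [-0.1 -1.5 -1.3]
0.5 21.82 [ 549.5 -157.   152.1] F [ 0.5 -0.3 -1.1]
0.6 22.23 [ 548.7 -148.8  165.5] F [-1.1 -0.6 -0.2]
```

View pics/l1.png

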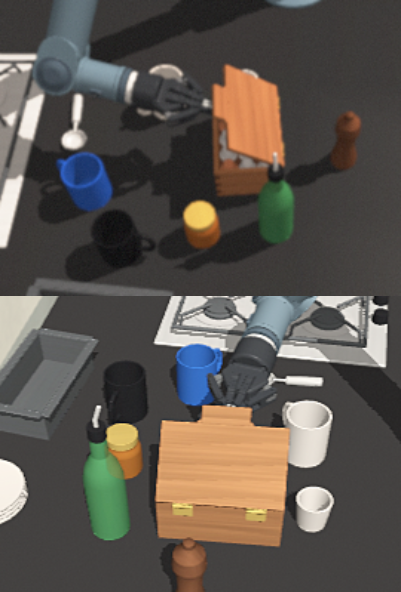

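The lid is up (l1, edge at 235,75 top view), with the fingertip under the tab and the box and mug in place. I continue the arc.

```bash
python3 - <<'E'
from h import *
for th in np.arange(.7,1.76,.1):
    robot.move_linear(lift(th,below=11*np.cos(th)).tolist(),v=60)
    if th>1.2: st(round(th,2))
    if np.linalg.norm(robot.sense()['contact_force'])>8: print('STOP');break
robot.hold(.3)
p=np.array(robot.sense()['ee_pos'])
robot.move_linear((p-150*b3+[0,0,40]).tolist(),v=150);robot.hold(.5);st('out')
grab('scene');grab('side');mug()
f=np.load('scene.npz')['color'][100:300,130:400,::-1];g=np.load('side.npz')['color'][40:240,190:460,::-1]
cv2.imwrite('pics/l2.png',np.vstack([cv2.resize(a,None,fx=1.5*.99,fy=1.48) for a in(f,g)]))
for n in('scene','side'):
    d=np.load(n+'.npz');W=world(d);h=cv2.cvtColor(d['color'],cv2.COLOR_RGB2HSV).astype(int)
    L=(W[...,:2]-C);X=L@bx;Y=L@by;z=W[...,2];m=(abs(Y)<95)&(X>20)&(X<190)&(z>115)&(z<245)&(h[...,0]<20)&(h[...,1]>80)
    if m.sum()>30: k=np.polyfit(z[m],X[m],1);print(n,m.sum(),'lid angle',np.pi/2+np.arctan(k[0]))
E
```

```text
1.3 25.11 [541.7 -69.5 230.3] F [-0.2 -0.7  0.8]
1.4 25.48 [540.5 -56.3 233.8] F [-0.2 -0.5 -0.4]
1.5 25.86 [539.3 -43.  235.8] F [-0.6  0.2 -0.3]
1.6 26.23 [538.1 -29.5 236. ] F [-0.6  0.4 -0.5]
1.7 26.61 [536.9 -16.1 234.6] F [ 0.3 -0.7 -0.3]
out 28.59 [ 550.3 -166.6  274.6] F [ 0.5 -0.4 -0.4]
scene mug [ 429. -284.] r 39.0 n 53 box -172.0 131.0
side mug [ 414. -281.] r 43.5 n 173 box -168.0 145.0
scene 1170 lid angle 1.8504778362389305
side 2031 lid angle 1.9190961729296672
```

View pics/l2.png

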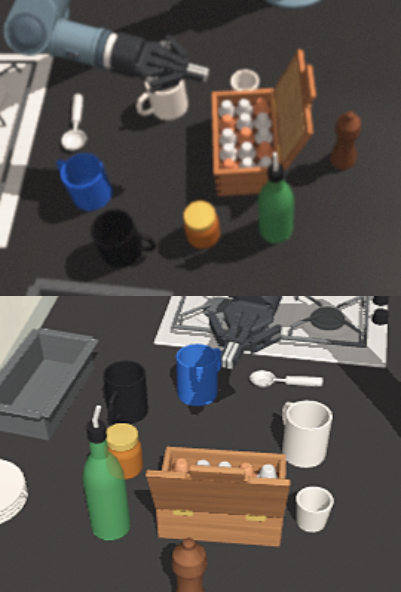

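The lid rests open on its stop (l2, 300,90), the mug stands upright and clear at (165,98), nothing else has moved, and the arm is free.

```bash
python3 - <<'E'
from h import *
p=np.array(robot.sense()['ee_pos'])
robot.move_linear((p-[0,60,0]+[0,0,40]).tolist(),v=150);robot.hold(.5);st()
print(robot.finish_job())
E
```

```text
29.93 [ 550.3 -226.5  314.5] F [ 1.  -0.4 -0.6]
the job is handed in; nothing more can be done
None
```

I handed the job in at about 30 s of the 58 s: the mug stands upright about 140 mm to the side of the box's centre line, the lid measures about 1.85–1.92 rad from the cameras and looks settled on its stop, and I saw nothing else move; `finish_job()` returned no verdict.

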